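# Unlock the cam lift stand with a mallet blow and hold the vase up at full lift

## Task

With the mallet, knock the brass lock pin of the lift stand fully down, then set the mallet back on its green mat and let go of it. Then swing the red cam lever up until the round table with the vase stands at its highest, and finish while still holding the lever there: it springs back if let go. Do not push the pin with the gripper itself, do not tip the vase, and leave the little vase, the jar and the wooden block alone.

Things in the scene. Friction and masses are not known exactly. Their poses are not given: they have to be found in the camera images.
- stand: the lift stand, fixed to the bench: grey base plate 130 x 215 mm, 12 mm thick; its origin is on the bench top below the centre of the round lift table. Its x axis points from the lever's resting side to the far side, its y axis runs along the cam shaft from the lever side (-y) to the pin side (+y), z up. The pin stands at (-11, 106) mm. It stands at different places and yaws (up to 0.3 rad)
- lift (a joint): height of the round steel lift table above its lowest position, in m: 0 to 0.0176 at the highest lift. Table diameter 100 mm, 8 mm thick, top at 85 mm above the bench when down and 103 mm at full lift. The vase, 66 mm wide and 85 mm tall, stands loose on its middle
- lever (a joint): angle of the red cam lever in rad: 0 at rest, lying towards the stand's -x side and 0.15 rad above level; grows as its handle rises. It stands straight up at 1.42, where the cam lifts highest (0.2 rad to either side costs 0.5 mm); further on the lift falls again; stop at 2.0. A spring pulls it back to 0 (about 5 N at the handle when upright). Until the pin is down, the lock stops it at about 0.1 (0.2 under a hard pull)
- lever_grip (a point): point to hold on the red lever's black round handle bar: 18 mm in diameter, parallel to the stand's y axis, 76 mm long, free from y = -94 to -170 mm of the stand (the red arm, 12 mm thick, lies at y = -81 to -93 mm); this point lies on the bar's centre line at y = -135 mm, 100 mm from the shaft's axis; at rest it is 65 mm above the bench, 99 mm to the -x side of the shaft; 150 mm above the bench when upright
- lever_hinge (a point): point on the cam shaft's axis in line with lever_grip (y = -135 mm of the stand), 50 mm above the bench; fixed to the stand
- pin (a joint): how far the brass lock pin is driven down, in m: 0 up, 0.014 fully down on its stop; takes about 7 N to push slowly, and stays where it is left
- pin_top (a point): centre of the top of the pin's round head (24 mm in diameter), 115 mm above the bench when up, 101 mm when down
- mallet: the mallet, 0.33 kg, standing on its head: upright round head 44 mm in diameter and 80 mm tall with rubber faces at both ends, origin in the middle of the lower face; the handle points along its -x axis, level with the middle of the head (40 mm up), 18 mm wide and 24 mm high, out to 170 mm from the head's axis
- mallet_head (a point): the middle of the mallet's head, on the head's axis, 40 mm above its lower face
- mallet_grip (a point): a point on the mallet's handle, 55 mm from the head's axis, half-way up the handle (40 mm above the lower face); axes as the mallet
- mat: the green mat of the mallet, fixed, 160 x 160 mm, 4 mm thick, origin in the middle of its underside; left or right of the stand
- vase_center (a point): middle (half-way up) of the black, silver-banded vase that stands on the lift table; 66 mm wide, 85 mm tall
- board: wooden board 160 x 160 mm, 12 mm thick, fixed, that carries the little vase and the jar; origin in the middle of its underside; on the side opposite to the mat
- bud_center (a point): middle of the little black vase, 50 mm wide and 75 mm tall, on the board; leave alone
- jar_center (a point): middle of the amber jar with a brass cap, 50 mm wide, 65 mm tall, on the board; leave alone
- block_center (a point): middle of the loose wooden block, 70 x 100 x 50 mm, on the bench behind the stand; leave alone
Mind the look-alikes: they are no part of the job. Several things look just like the mallet: the one meant starts farthest from the robot's base.

How it is judged:
On the way, in this order (a step that is already met when the one before it is completed fails the run):
1. the lock pin has been driven down by the mallet held in the gripper (value of joint pin above 0.012 m and contact force between mallet and pin above 0.3 N and contact force between the fingers and mallet above 1 N and contact force between the fingers and pin below 0.3 N).
2. the mallet is back on its mat, let go (x of mallet_head in the frame of mat between -0.08 and 0.08 m and y of mallet_head in the frame of mat between -0.08 and 0.08 m and height (world z) of mallet_head below 0.052 m and contact force between the fingers and mallet below 0.1 N), for 0.2 s.
3. the lever is held at the highest lift (value of joint lift above 0.017 m and value of joint lever between 1.2 and 1.64 rad and contact force between the fingers and lever above 0.5 N), for 0.3 s.
At the end, for the whole second after the job is handed in: Fingers hold the lever still within 0.22 rad of upright, lift above 17.0 mm; pin at least 12 mm down; mallet let go, its head's middle over the mat and under 52 mm high; vase upright (0.15 rad) on the lift table, its middle within 35 mm of the table's (all of step 2 and all of step 3 and velocity of joint lever between -0.1 and 0.1 rad/s and value of joint pin above 0.012 m and angle between vase_center's own z axis and vertical below 0.15 rad and height (world z) of vase_center above 0.138 m and horizontal distance between vase_center and stand below 0.035 m); the arm keeps its last pose, push and grip.
It fails at once if the gripper or arm pushes the pin itself (contact force between any of the fingers, the arm and pin above 1 N).
It fails at once if the vase is tipped (angle between vase_center's own z axis and vertical above 0.5 rad).
It fails at once if a bystander is moved more than 25 mm or tipped over (distance of any of bud_center, jar_center, block_center from where it was at the start of the episode above 0.025 m or angle between any of bud_center, jar_center, block_center's own z axis and vertical above 0.6 rad).
It also fails if it takes over 61 s, if anything falls off the work surface, if the arm or the gripper's body presses on something with over 40 N, if the wrist force passes 120 N, or if a joint passes its speed limit or range.

## Robot

A 6-joint arm with a two-finger parallel gripper is mounted at the origin on the work surface. World frame = base frame: x ahead of the robot, y to its left, z up, the work surface at z = 0. Lengths are in m, angles in rad, forces in N, time in s.
With the tool pointing down it reaches from about 0.3 to 0.775 m from the base axis. Payload 14.6 kg.
Tool frame: the origin (TCP) lies midway between the tips of the shut fingers; the grasp point (between the pads) lies 19 mm behind it (grasp_offset is the distance from the TCP to the grasp point, in m); z points along the fingers, y is the line along which they close (so a half turn about z gives the same grasp; the last joint's range is limited). The gripper opens to 94 mm and grips with 3 to 60 N. Pads are 16 mm wide; open, the fingers measure 119 mm over their backs; the gripper's body (75 mm by 177 mm) begins 78 mm behind the grasp point.
Start: joints at [-1.286, 0.3, 1.521, -0, 1.321, -0.067], TCP at [0.19, -0.516, 0.205] pointing down, gripper open.
Joint ranges: [-3.03, 3.03], [-0.79, 2.21], [0.23, 2.52], [-1.04, 4.18], [0, 3.07], [-2.55, 2.55]. Speed limits (rad/s): [2.22, 2.22, 2.57, 3.14, 3.14, 3.14].

## Interface

Orientations are given as [roll, pitch, yaw] about the fixed x, y, z axes, in that order (R = Rz(yaw) Ry(pitch) Rx(roll)).
In Python, from station import * gives the robot as it stands. The module is installed in compiled form; this text tells all that it offers.
- The arm moves only by the tool send_rows, never from a script. Its argument "rows" is a list of rows, each an object of numbers: "dx", "dy", "dz": the shift along the tool's x, y, z in mm; "roll": the turn about the tool's z in degrees; "jaw": the closure, from -1 (fully open) to 1 (shut). In form: [{"dx": .., "dy": .., "dz": .., "roll": .., "jaw": ..}, ...]. A call has 1 to 12 rows; each row shifts and turns the commanded pose from where the row before left it, along the tool's axes as they then stand; what a row does not reach is not made up. A row lasts 1/12 s, in which the tool goes at most 41.7 mm and 7.16 degrees, less where a joint would pass 70% of its speed; a pose out of reach is approached as far as the arm can. A call is refused whole if a number of a shift passes 41.7 or a number of a turn 7.16, either way. A call with a gripper value outside its range is refused whole. The fingers move at their own pace and stop on an object; "force" is the grip in N (left out, the last holds). Time passes only in rows, so rows that do not move let the fingers close. It gives the time, the measured TCP pose, the force, the opening and the grip force at its end, in the units of the state.
- get_obs(): the state, without advancing time (a new reading comes with each control period).
- camera(name): name is "scene" or "top" or "wrist"; returns a dict with "frame" (480x640x3 uint8, red, green, blue), "z_map" (480x640 float32, m along the optical axis (not along the pixel's ray), 0 where there is no reading), "camera_matrix" (3x3 intrinsics, pixels), "rvec" (rotation vector, rad) and "tvec" (3), from world to camera coordinates, as OpenCV has them. Camera axes: x right, y down, z forward; pixel columns grow to the right and rows downward; lengths in m; the calibration is good to about 2 mm. A picture is of the moment at which its call begins.
- hand_in(): hands the job in; it is judged then, once.
The state is a dict: "time_s": time; "qpos": joint angles; "joint_vel": joint speeds; "tau": joint torques, N m; "ee_pos": TCP position; "eef_rot": TCP orientation; "force": force on the tool from outside, world axes, zero at the start; "moment": the same for the moment, N m; "grip_width": finger opening in m; "grip_force": force on a finger pad.
Only numpy, scipy, OpenCV 4.12 (cv2) and the standard library are available. Lean on these libraries where they do the work, as an engineer would, in place of code of your own. Each camera call takes 0.05 s, during which the arm holds its last target. There are 200 camera calls.

## Working session

There is one attempt and no reset: what is moved stays moved. The work goes in short steps, Python scripts to look and compute and a tool call to move; the robot and the scene stay as the last step left them, time stands still between calls to the robot, and variables do not carry over. Pictures are saved under pics/ and viewed, at most 10 in all, crops included, and the job is handed in when it is done.

Besides the shell and the picture viewer there is one more tool, called after "Call:" by a JSON object that holds its "op" and its "data", one argument or row to a line. send_rows: Moves the arm, as the interface text tells. Its arguments: {"type":"object","properties":{"rows":{"type":"array"},"force":{"type":"number"}},"required":["rows"]}

```bash
mkdir -p pics
cat > h.py <<'E'
from station import *
import numpy as np, cv2
def cam(n):
    c=camera(n); c['R']=cv2.Rodrigues(np.array(c['rvec'],float))[0]; c['t']=np.array(c['tvec'],float).ravel(); c['K']=np.array(c['camera_matrix'],float); return c
def ray(c,u,v):
    d=c['R'].T@np.linalg.inv(c['K'])@np.array([u,v,1.]); return -c['R'].T@c['t'],d
def onz(c,u,v,z):
    o,d=ray(c,u,v); return o+d*(z-o[2])/d[2]
def cloud(c):
    z=np.array(c['z_map'],float); v,u=np.mgrid[:480,:640]
    p=np.stack([u*z,v*z,z],-1)@np.linalg.inv(c['K']).T
    return (p-c['t'])@c['R']
def save(c,n): cv2.imwrite('pics/'+n,c['frame'][:,:,::-1])
E
python3 - <<'E'
from h import *
import pickle
for n in ('scene','top'):
    c=cam(n); save(c,n+'.png'); pickle.dump({k:c[k] for k in c},open(n+'.pkl','wb'))
    print(n,-c['R'].T@c['t'],c['R'][2])
print(get_obs())
E
```

```text
scene [1.02884909 0.53951172 0.65099474] [-0.54090475 -0.58777942 -0.60161234]
top [0.32223243 0.00589042 1.28259166] [ 0.14394708 -0.01282925 -0.98950222]
{'time_s': 0.1, 'qpos': array([-1.28560973e+00,  3.00395987e-01,  1.52147649e+00,  9.57679244e-06,
        1.32070843e+00, -6.66308942e-02]), 'joint_vel': array([-0.00048379, -0.00249124, -0.00142177, -0.00174577, -0.00118787,
       -0.00040221]), 'tau': array([ 3.88466506e-03, -5.32641149e+01, -3.53280830e+01,  7.10632140e-02,
        2.35742319e-02, -5.54909207e-05]), 'ee_pos': array([ 0.1894541 , -0.51610571,  0.20497178]), 'eef_rot': array([-3.14060721e+00, -7.50557329e-05,  3.51815077e-01]), 'force': array([-0.10655302, -0.2273738 , -0.23889877]), 'moment': array([-0.03700342, -0.00972389,  0.05424427]), 'grip_force': 0.0, 'grip_width': 0.09402395455938212}
```

View pics/scene.png

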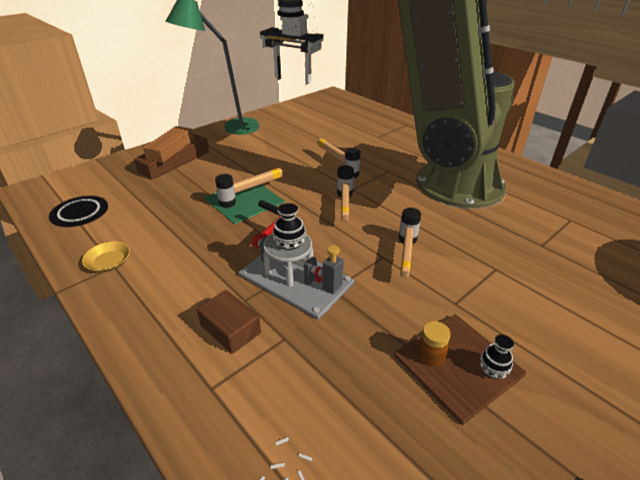

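View pics/top.png

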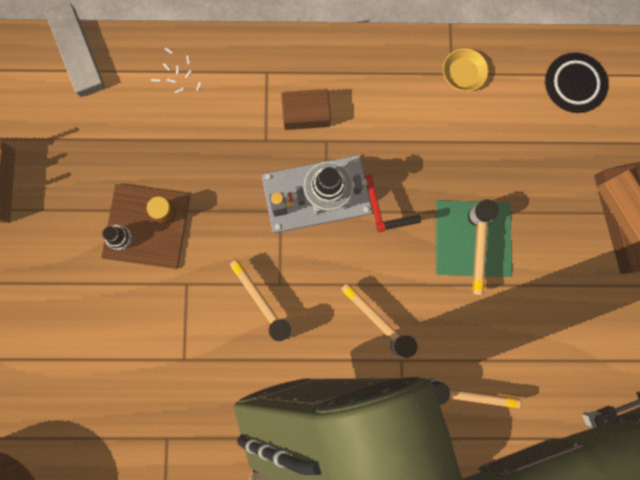

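Scene: four mallets are in view. In the top picture their heads are at (485,210) on the green mat, (280,328), (404,345) and (440,392). The one on the mat is farthest from the base, so that is the one meant. The stand is at about (318,192), with the pin at (277,198) and the lever bar at (403,221).

Run:
```python
from h import *
import pickle
c=pickle.load(open('top.pkl','rb')); s=pickle.load(open('scene.pkl','rb'))
P=cloud(c); hsv=cv2.cvtColor(c['frame'],cv2.COLOR_RGB2HSV)
def box(u0,v0,u1,v1):
    m=np.zeros((480,640),bool); m[v0:v1,u0:u1]=1; return m
def rep(n,m):
    p=P[m]; print(n,len(p),p.mean(0).round(4),np.median(p,0).round(4),'ext',p.min(0).round(3),p.max(0).round(3)); return p
z=P[...,2]
# mat
m=box(425,190,525,285)&(hsv[...,0]>45)&(hsv[...,0]<90)&(hsv[...,1]>80)&(z<.02)
uv=np.argwhere(m)[:,::-1].astype(np.float32); r=cv2.boxPoints(cv2.minAreaRect(uv)); q=np.array([onz(c,*k,.004) for k in r]); print('mat',q.mean(0).round(4),q.round(3).tolist())
# mallet
h=rep('head top',box(460,185,510,235)&(z>.075)&(z<.095))
m=box(465,225,500,300)&(z>.035)&(z<.07); hd=rep('handle',m)
ce,(d),_=np.linalg.svd(hd[:,:2]-hd[:,:2].mean(0),full_matrices=False); print('dir',_[0], np.degrees(np.arctan2(_[0][1],_[0][0])))
t=(hd[:,:2]-h[:,:2].mean(0))@_[0]; print('handle extent',np.percentile(t,[1,99]))
# pin
m=box(260,180,295,215)&(z>.105)&(z<.125); rep('pin',m)
# plate
m=box(250,145,385,240)&(z>.005)&(z<.02)&(hsv[...,1]<70)
uv=np.argwhere(m)[:,::-1].astype(np.float32); r=cv2.boxPoints(cv2.minAreaRect(uv)); q=np.array([onz(c,*k,.012) for k in r]); print('plate',q.mean(0).round(4),q.round(3).tolist())
e=[q[(i+1)%4]-q[i] for i in range(4)]; print([ (np.linalg.norm(k).round(4),np.degrees(np.arctan2(k[1],k[0])).round(2)) for k in e])
# table ring, bar
rep('table',box(295,155,360,220)&(z>.08)&(z<.09))
m=box(386,205,425,235)&(z>.04)&(z<.09); b=rep('bar',m)
_=np.linalg.svd(b[:,:2]-b[:,:2].mean(0),full_matrices=False)[2]; print('bardir',np.degrees(np.arctan2(_[0][1],_[0][0])))
rep('vasetop',box(305,155,355,215)&(z>.15))
rep('lamp etc near',box(0,0,640,300)&(z>.13)&(z<1))
img=c['frame'][140:300,370:530]; cv2.imwrite('pics/crop.png',cv2.resize(img,(640,640))[:600,:,::-1])
```

```text
mat [ 0.5115 -0.3407  0.004 ] [[0.435, -0.258, 0.004], [0.591, -0.265, 0.004], [0.588, -0.425, 0.004], [0.432, -0.415, 0.004]]
head top 384 [ 0.5568 -0.3476  0.0841] [ 0.5566 -0.3476  0.0842] ext [ 0.536 -0.371  0.075] [ 0.579 -0.327  0.091]
handle 747 [ 0.4593 -0.3368  0.0538] [ 0.4585 -0.3366  0.0551] ext [ 0.388 -0.355  0.035] [ 0.532 -0.323  0.064]
dir [-0.99457497  0.10402229] 174.02916063312202
handle extent [0.02684623 0.16756364]
pin 118 [0.5724 0.0712 0.1153] [0.5723 0.0718 0.1155] ext [0.562 0.06  0.108] [0.585 0.082 0.121]
plate [ 0.6045 -0.0076  0.012 ] [[0.646, 0.111, 0.012], [0.69, -0.101, 0.012], [0.562, -0.125, 0.012], [0.52, 0.085, 0.012]]
[(np.float64(0.2169), np.float64(-78.29)), (np.float64(0.1303), np.float64(-169.67)), (np.float64(0.2139), np.float64(101.47)), (np.float64(0.1293), np.float64(11.65))]
table 929 [ 0.6008 -0.0298  0.0857] [ 0.5965 -0.03    0.0859] ext [ 0.555 -0.078  0.08 ] [0.653 0.018 0.09 ]
bar 308 [ 0.5342 -0.1806  0.0726] [ 0.5343 -0.1807  0.073 ] ext [ 0.52  -0.216  0.063] [ 0.551 -0.147  0.081]
bardir -78.09090249256577
vasetop 372 [ 0.5915 -0.0278  0.2062] [ 0.6003 -0.0284  0.1703] ext [ 0.322 -0.048  0.164] [0.62  0.006 1.283]
lamp etc near 687 [ 0.5955 -0.0284  0.1546] [ 0.5945 -0.0283  0.1667] ext [ 0.573 -0.057  0.13 ] [0.626 0.    0.178]
```

View pics/crop.png

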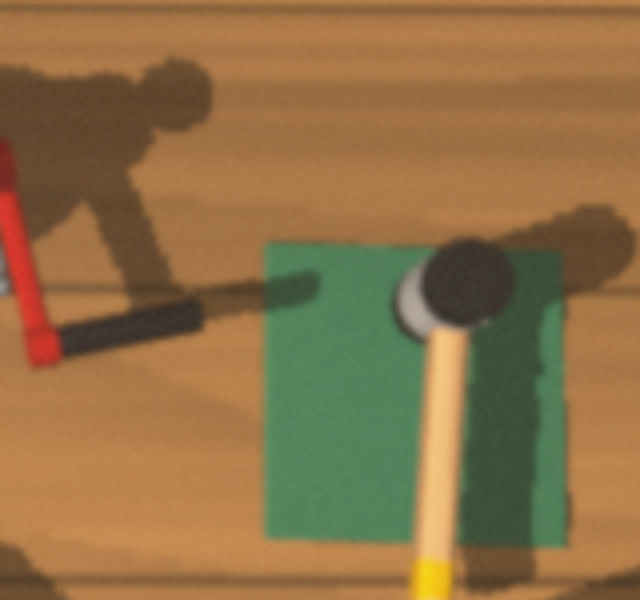

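The crop shows the mallet standing on the green mat: head at crop (468,282), handle running down towards the robot at crop (440,570). Its head is at (0.557, -0.348) and its yaw is about -6°. The stand origin is at (0.605, -0.030) with a yaw of about 11.7°. I'm going above the handle, about 48 mm from the head's axis.

Call:
{"op": "send_rows", "data": {
  "rows": [
    {"roll": 6.54,"jaw": -1},
    {"roll": 6.54,"jaw": -1},
    {"roll": 6.54,"jaw": -1},
    {"roll": 6.54,"jaw": -1}
  ],
  "force": 60
}}

```text
invalid input at $.rows[0]: expected keys dx, dy, dz, roll, jaw
```

Call:
{"op": "send_rows", "data": {
  "rows": [
    {"dx": 25,"dy": -17.15,"jaw": -1},
    {"dx": 25,"dy": -17.15,"jaw": -1},
    {"dx": 25,"dy": -17.15,"jaw": -1},
    {"dx": 25,"dy": -17.15,"jaw": -1},
    {"dx": 25,"dy": -17.15,"jaw": -1},
    {"dx": 25,"dy": -17.15,"jaw": -1},
    {"dx": 25,"dy": -17.15,"jaw": -1},
    {"dx": 25,"dy": -17.15,"jaw": -1},
    {"dx": 25,"dy": -17.15,"jaw": -1},
    {"dx": 25,"dy": -17.15,"jaw": -1},
    {"dx": 25,"dy": -17.15,"jaw": -1},
    {"dx": 25,"dy": -17.15,"jaw": -1}
  ]
}}

```text
invalid input at $.rows[0]: expected keys dx, dy, dz, roll, jaw
```

Call:
{"op": "send_rows", "data": {
  "rows": [
    {"jaw": -1},
    {"jaw": -1},
    {"jaw": -1}
  ]
}}

```text
invalid input at $.rows[0]: expected keys dx, dy, dz, roll, jaw
```

All five keys are needed in each row.

Call:
{"op": "send_rows", "data": {
  "rows": [
    {"dx": 0,"dy": 0,"dz": 0,"roll": 6.54,"jaw": -1},
    {"dx": 0,"dy": 0,"dz": 0,"roll": 6.54,"jaw": -1},
    {"dx": 0,"dy": 0,"dz": 0,"roll": 6.54,"jaw": -1},
    {"dx": 0,"dy": 0,"dz": 0,"roll": 6.54,"jaw": -1}
  ],
  "force": 60
}}

```text
time_s: 0.43
ee_pos: [0.1895, -0.5162, 0.2051]
eef_rot: [-3.141, 0.0, -0.11]
force: [-0.0, -0.2, 0.3]
grip_width: 0.094
grip_force: 0.0
```

Call:
{"op": "send_rows", "data": {
  "rows": [
    {"dx": 25,"dy": -17.15,"dz": 0,"roll": 0,"jaw": -1},
    {"dx": 25,"dy": -17.15,"dz": 0,"roll": 0,"jaw": -1},
    {"dx": 25,"dy": -17.15,"dz": 0,"roll": 0,"jaw": -1},
    {"dx": 25,"dy": -17.15,"dz": 0,"roll": 0,"jaw": -1},
    {"dx": 25,"dy": -17.15,"dz": 0,"roll": 0,"jaw": -1},
    {"dx": 25,"dy": -17.15,"dz": 0,"roll": 0,"jaw": -1},
    {"dx": 25,"dy": -17.15,"dz": 0,"roll": 0,"jaw": -1},
    {"dx": 25,"dy": -17.15,"dz": 0,"roll": 0,"jaw": -1},
    {"dx": 25,"dy": -17.15,"dz": 0,"roll": 0,"jaw": -1},
    {"dx": 25,"dy": -17.15,"dz": 0,"roll": 0,"jaw": -1},
    {"dx": 25,"dy": -17.15,"dz": 0,"roll": 0,"jaw": -1},
    {"dx": 25,"dy": -17.15,"dz": 0,"roll": 0,"jaw": -1}
  ]
}}

```text
time_s: 1.43
ee_pos: [0.5105, -0.342, 0.2051]
eef_rot: [-3.141, 0.001, -0.105]
force: [0.6, -0.6, 0.5]
grip_width: 0.0938
grip_force: 0.0
```

Call:
{"op": "send_rows", "data": {
  "rows": [
    {"dx": 0,"dy": 0,"dz": 0,"roll": 0,"jaw": -1},
    {"dx": 0,"dy": 0,"dz": 0,"roll": 0,"jaw": -1},
    {"dx": 0,"dy": 0,"dz": 0,"roll": 0,"jaw": -1}
  ]
}}

```text
time_s: 1.68
ee_pos: [0.5089, -0.3432, 0.205]
eef_rot: [-3.141, 0.001, -0.105]
force: [-0.2, -0.1, -0.3]
grip_width: 0.0942
grip_force: 0.0
```

Call:
{"op": "send_rows", "data": {
  "rows": [
    {"dx": 0,"dy": 0,"dz": 20,"roll": 0,"jaw": -1},
    {"dx": 0,"dy": 0,"dz": 20,"roll": 0,"jaw": -1},
    {"dx": 0,"dy": 0,"dz": 20,"roll": 0,"jaw": -1},
    {"dx": 0,"dy": 0,"dz": 20,"roll": 0,"jaw": -1},
    {"dx": 0,"dy": 0,"dz": 20,"roll": 0,"jaw": -1},
    {"dx": 0,"dy": 0,"dz": 20,"roll": 0,"jaw": -1},
    {"dx": 0,"dy": 0,"dz": 20,"roll": 0,"jaw": -1},
    {"dx": 0,"dy": 0,"dz": 20,"roll": 0,"jaw": -1},
    {"dx": 0,"dy": 0,"dz": 14,"roll": 0,"jaw": -1},
    {"dx": 0,"dy": 0,"dz": 6,"roll": 0,"jaw": -1},
    {"dx": 0,"dy": 0,"dz": 0,"roll": 0,"jaw": -1}
  ]
}}

```text
time_s: 2.6
ee_pos: [0.5081, -0.3433, 0.0244]
eef_rot: [-3.141, 0.002, -0.106]
force: [-0.3, -0.1, 0.4]
grip_width: 0.0938
grip_force: 0.0
```

Call:
{"op": "send_rows", "data": {
  "rows": [
    {"dx": 0,"dy": 0,"dz": 0,"roll": 0,"jaw": 1},
    {"dx": 0,"dy": 0,"dz": 0,"roll": 0,"jaw": 1},
    {"dx": 0,"dy": 0,"dz": 0,"roll": 0,"jaw": 1},
    {"dx": 0,"dy": 0,"dz": 0,"roll": 0,"jaw": 1},
    {"dx": 0,"dy": 0,"dz": 0,"roll": 0,"jaw": 1},
    {"dx": 0,"dy": 0,"dz": 0,"roll": 0,"jaw": 1},
    {"dx": 0,"dy": 0,"dz": 0,"roll": 0,"jaw": 1},
    {"dx": 0,"dy": 0,"dz": 0,"roll": 0,"jaw": 1},
    {"dx": 0,"dy": 0,"dz": 0,"roll": 0,"jaw": 1},
    {"dx": 0,"dy": 0,"dz": 0,"roll": 0,"jaw": 1}
  ]
}}

```text
time_s: 3.43
ee_pos: [0.5094, -0.343, 0.0254]
eef_rot: [-3.142, 0.0, -0.105]
force: [-0.4, -0.2, 0.4]
grip_width: 0.0307
grip_force: 0.0
```

Call:
{"op": "send_rows", "data": {
  "rows": [
    {"dx": 0,"dy": 0,"dz": 0,"roll": 0,"jaw": 1},
    {"dx": 0,"dy": 0,"dz": 0,"roll": 0,"jaw": 1},
    {"dx": 0,"dy": 0,"dz": 0,"roll": 0,"jaw": 1},
    {"dx": 0,"dy": 0,"dz": 0,"roll": 0,"jaw": 1},
    {"dx": 0,"dy": 0,"dz": 0,"roll": 0,"jaw": 1}
  ]
}}

```text
time_s: 3.85
ee_pos: [0.5094, -0.343, 0.0254]
eef_rot: [-3.142, 0.0, -0.105]
force: [-0.2, -0.8, 0.3]
grip_width: 0.0174
grip_force: 59.9
```

Call:
{"op": "send_rows", "data": {
  "rows": [
    {"dx": 0,"dy": 0,"dz": -5,"roll": 0,"jaw": 1},
    {"dx": 0,"dy": 0,"dz": -10,"roll": 0,"jaw": 1},
    {"dx": 0,"dy": 0,"dz": -20,"roll": 0,"jaw": 1},
    {"dx": 0,"dy": 0,"dz": -20,"roll": 0,"jaw": 1},
    {"dx": 0,"dy": 0,"dz": -25,"roll": 0,"jaw": 1},
    {"dx": 0,"dy": 0,"dz": -25,"roll": 0,"jaw": 1},
    {"dx": 0,"dy": 0,"dz": -25,"roll": 0,"jaw": 1},
    {"dx": 0,"dy": 0,"dz": -25,"roll": 0,"jaw": 1},
    {"dx": 0,"dy": 0,"dz": -25,"roll": 0,"jaw": 1},
    {"dx": 0,"dy": 0,"dz": -20,"roll": 0,"jaw": 1},
    {"dx": 0,"dy": 0,"dz": 0,"roll": 0,"jaw": 1},
    {"dx": 0,"dy": 0,"dz": 0,"roll": 0,"jaw": 1}
  ]
}}

```text
time_s: 4.85
ee_pos: [0.5094, -0.343, 0.226]
eef_rot: [3.141, -0.001, -0.105]
force: [1.1, -0.2, -4.2]
grip_width: 0.0176
grip_force: 59.9
```

Run:
```python
from h import *
c=cam('scene'); save(c,'lift.png')
```

```text
(no output)
```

View pics/lift.png

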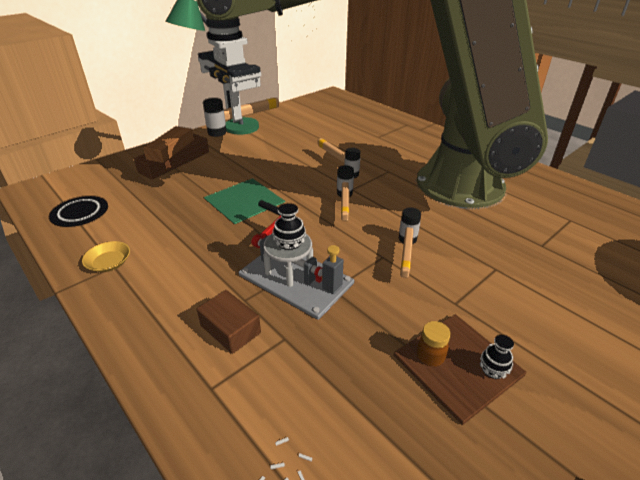

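The mallet is held level: head at (214,117), clear of the mat at (245,200). Carrying it over to the pin.

Call:
{"op": "send_rows", "data": {
  "rows": [
    {"dx": -0.8,"dy": -12,"dz": 0,"roll": 0,"jaw": 1},
    {"dx": -1.5,"dy": -22,"dz": 0,"roll": 0,"jaw": 1},
    {"dx": -1.7,"dy": -26,"dz": 0,"roll": 0,"jaw": 1},
    {"dx": -1.7,"dy": -26,"dz": 0,"roll": 0,"jaw": 1},
    {"dx": -1.7,"dy": -26,"dz": 0,"roll": 0,"jaw": 1},
    {"dx": -1.7,"dy": -26,"dz": 0,"roll": 0,"jaw": 1},
    {"dx": -1.7,"dy": -26,"dz": 0,"roll": 0,"jaw": 1},
    {"dx": -1.7,"dy": -26,"dz": 0,"roll": 0,"jaw": 1},
    {"dx": -1.7,"dy": -26,"dz": 0,"roll": 0,"jaw": 1},
    {"dx": -1.7,"dy": -26,"dz": 0,"roll": 0,"jaw": 1}
  ]
}}

```text
time_s: 5.73
ee_pos: [0.518, -0.0986, 0.224]
eef_rot: [-3.141, 0.002, -0.105]
force: [0.1, -0.6, -3.5]
grip_width: 0.0177
grip_force: 59.9
```

Call:
{"op": "send_rows", "data": {
  "rows": [
    {"dx": -1.7,"dy": -26,"dz": 0,"roll": 0,"jaw": 1},
    {"dx": -1.7,"dy": -26,"dz": 0,"roll": 0,"jaw": 1},
    {"dx": -1.7,"dy": -26,"dz": 0,"roll": 0,"jaw": 1},
    {"dx": -1.7,"dy": -26,"dz": 0,"roll": 0,"jaw": 1},
    {"dx": -1.7,"dy": -26,"dz": 0,"roll": 0,"jaw": 1},
    {"dx": -1.7,"dy": -26,"dz": 0,"roll": 0,"jaw": 1},
    {"dx": -1.0,"dy": -14,"dz": 0,"roll": 0,"jaw": 1},
    {"dx": -0.4,"dy": -6.4,"dz": 0,"roll": 0,"jaw": 1},
    {"dx": 0,"dy": 0,"dz": 0,"roll": 0,"jaw": 1},
    {"dx": 0,"dy": 0,"dz": 0,"roll": 0,"jaw": 1},
    {"dx": 0,"dy": 0,"dz": 0,"roll": 0,"jaw": 1}
  ]
}}

```text
time_s: 6.65
ee_pos: [0.5256, 0.0752, 0.2251]
eef_rot: [3.141, 0.001, -0.106]
force: [-0.1, -0.9, -2.8]
grip_width: 0.0174
grip_force: 59.9
```

Run:
```python
from h import *
c=cam('top'); P=cloud(c); z=P[...,2]
# mallet head top expected z ~ .285
o=get_obs(); print(o['ee_pos'],o['eef_rot'])
e=o['ee_pos']
m=(abs(z-.286)<.012)&(np.hypot(P[...,0]-.573,P[...,1]-.071)<.04)
print(m.sum(),P[m].mean(0) if m.any() else '')
c=cam('scene'); cv2.imwrite('pics/pin.png',c['frame'][100:340,170:490,::-1].repeat(2,0).repeat(2,1))
```

```text
[0.52569622 0.07509266 0.22519709] [ 3.14136952e+00  4.23221109e-04 -1.05827562e-01]
0
```

View pics/pin.png

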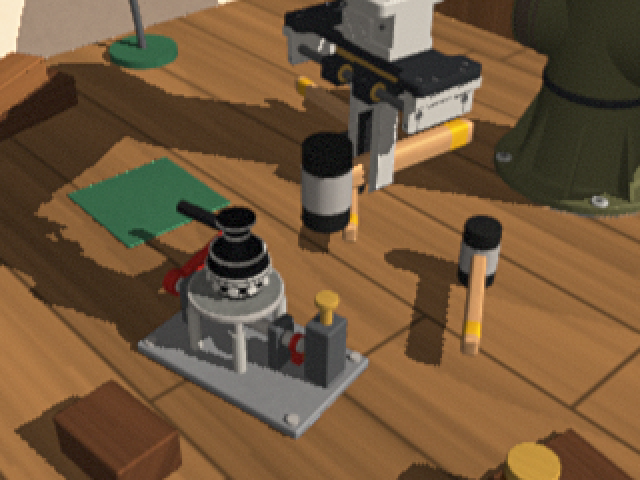

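The mallet head (crop 327,185) hangs straight above the pin (crop 327,300). Lowering close to it, then knocking.

Call:
{"op": "send_rows", "data": {
  "rows": [
    {"dx": 0,"dy": 0,"dz": 8,"roll": 0,"jaw": 1},
    {"dx": 0,"dy": 0,"dz": 15,"roll": 0,"jaw": 1},
    {"dx": 0,"dy": 0,"dz": 15,"roll": 0,"jaw": 1},
    {"dx": 0,"dy": 0,"dz": 15,"roll": 0,"jaw": 1},
    {"dx": 0,"dy": 0,"dz": 12,"roll": 0,"jaw": 1},
    {"dx": 0,"dy": 0,"dz": 10,"roll": 0,"jaw": 1},
    {"dx": 0,"dy": 0,"dz": 0,"roll": 0,"jaw": 1},
    {"dx": 0,"dy": 0,"dz": 0,"roll": 0,"jaw": 1}
  ]
}}

```text
time_s: 7.42
ee_pos: [0.5257, 0.0758, 0.1502]
eef_rot: [3.141, 0.001, -0.105]
force: [0.1, 0.5, -2.3]
grip_width: 0.0177
grip_force: 59.9
```

Call:
{"op": "send_rows", "data": {
  "rows": [
    {"dx": 0,"dy": 0,"dz": 10,"roll": 0,"jaw": 1},
    {"dx": 0,"dy": 0,"dz": 9,"roll": 0,"jaw": 1},
    {"dx": 0,"dy": 0,"dz": 7,"roll": 0,"jaw": 1},
    {"dx": 0,"dy": 0,"dz": 4,"roll": 0,"jaw": 1},
    {"dx": 0,"dy": 0,"dz": 0,"roll": 0,"jaw": 1}
  ]
}}

```text
time_s: 7.83
ee_pos: [0.526, 0.0759, 0.1209]
eef_rot: [-3.142, -0.001, -0.105]
force: [-3.1, -0.9, 5.9]
grip_width: 0.0177
grip_force: 60.0
```

Call:
{"op": "send_rows", "data": {
  "rows": [
    {"dx": 0,"dy": 0,"dz": 1.5,"roll": 0,"jaw": 1},
    {"dx": 0,"dy": 0,"dz": 1.5,"roll": 0,"jaw": 1},
    {"dx": 0,"dy": 0,"dz": 0,"roll": 0,"jaw": 1}
  ]
}}

```text
time_s: 8.08
ee_pos: [0.5263, 0.076, 0.1197]
eef_rot: [-3.141, -0.002, -0.105]
force: [-13.3, -2.3, 26.3]
grip_width: 0.0174
grip_force: 60.0
```

Call:
{"op": "send_rows", "data": {
  "rows": [
    {"dx": 0,"dy": 0,"dz": 1.5,"roll": 0,"jaw": 1},
    {"dx": 0,"dy": 0,"dz": 1.5,"roll": 0,"jaw": 1},
    {"dx": 0,"dy": 0,"dz": 0,"roll": 0,"jaw": 1}
  ]
}}

```text
time_s: 8.33
ee_pos: [0.5263, 0.076, 0.117]
eef_rot: [-3.141, -0.003, -0.105]
force: [-13.4, -1.3, 28.6]
grip_width: 0.0176
grip_force: 60.0
```

Run:
```python
from h import *
c=cam('scene'); cv2.imwrite('pics/pin2.png',c['frame'][150:330,220:460,::-1].repeat(3,0).repeat(3,1))
```

```text
(no output)
```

View pics/pin2.png

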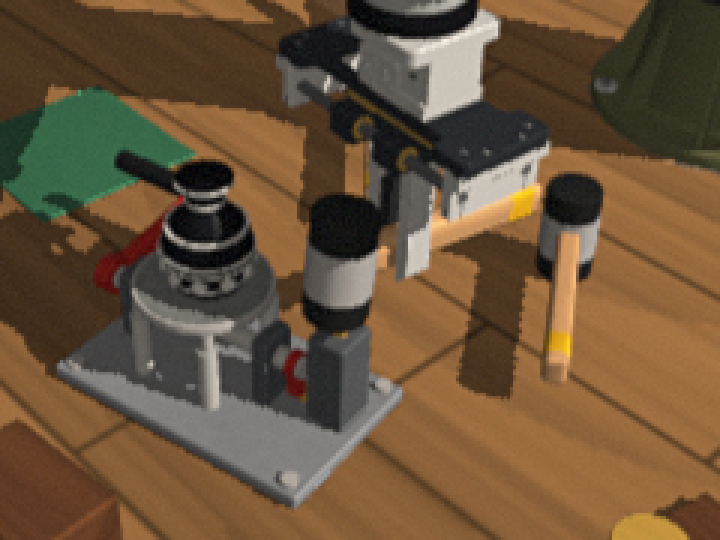

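The mallet head (crop 340,265) sits on the pin. The force rose to 28 N, so the pin is on its stop. Lifting and carrying the mallet back.

Call:
{"op": "send_rows", "data": {
  "rows": [
    {"dx": 0,"dy": 0,"dz": -6,"roll": 0,"jaw": 1},
    {"dx": 0,"dy": 0,"dz": -12,"roll": 0,"jaw": 1},
    {"dx": 0,"dy": 0,"dz": -20,"roll": 0,"jaw": 1},
    {"dx": 0,"dy": 0,"dz": -20,"roll": 0,"jaw": 1},
    {"dx": 0,"dy": 0,"dz": -20,"roll": 0,"jaw": 1},
    {"dx": 0,"dy": 0,"dz": -20,"roll": 0,"jaw": 1},
    {"dx": 0,"dy": 0,"dz": -15,"roll": 0,"jaw": 1},
    {"dx": 0,"dy": 0,"dz": 0,"roll": 0,"jaw": 1},
    {"dx": 0,"dy": 0,"dz": 0,"roll": 0,"jaw": 1}
  ]
}}

```text
time_s: 9.13
ee_pos: [0.5257, 0.076, 0.2269]
eef_rot: [-3.142, 0.0, -0.105]
force: [0.2, 0.0, -4.4]
grip_width: 0.0175
grip_force: 60.0
```

Run:
```python
from h import *
o=get_obs();print(o['ee_pos'],o['force'])
c=pickle=None
c=cam('top'); P=cloud(c); z=P[...,2]
m=(z>.16)&(np.hypot(P[...,0]-.573,P[...,1]-.071)<.05)
print('above',m.sum())
c=cam('scene'); P=cloud(c); hsv=cv2.cvtColor(c['frame'],cv2.COLOR_RGB2HSV)
d=np.hypot(P[...,0]-.573,P[...,1]-.0714)
m=(d<.018)&(P[...,2]>.07)&(P[...,2]<.13)&(hsv[...,0]>15)&(hsv[...,0]<32)&(hsv[...,1]>110)
print('pin z',np.percentile(P[m][:,2],[5,50,95]),m.sum())
```

```text
[0.52574474 0.07597437 0.22689809] [ 2.14960095e-01  2.81609650e-04 -4.43956027e+00]
above 1272
pin z [0.08672748 0.10203473 0.10364457] 114
```

The pin's top is now at about 0.102, so it is down. Returning to the mat.

Call:
{"op": "send_rows", "data": {
  "rows": [
    {"dx": 0.5,"dy": 12,"dz": 0,"roll": 0,"jaw": 1},
    {"dx": 0.5,"dy": 22,"dz": 0,"roll": 0,"jaw": 1},
    {"dx": 0.5,"dy": 26,"dz": 0,"roll": 0,"jaw": 1},
    {"dx": 0.5,"dy": 26,"dz": 0,"roll": 0,"jaw": 1},
    {"dx": 0.5,"dy": 26,"dz": 0,"roll": 0,"jaw": 1},
    {"dx": 0.5,"dy": 26,"dz": 0,"roll": 0,"jaw": 1},
    {"dx": 0.5,"dy": 26,"dz": 0,"roll": 0,"jaw": 1},
    {"dx": 0.5,"dy": 26,"dz": 0,"roll": 0,"jaw": 1},
    {"dx": 0.5,"dy": 26,"dz": 0,"roll": 0,"jaw": 1},
    {"dx": 0.5,"dy": 26,"dz": 0,"roll": 0,"jaw": 1}
  ]
}}

```text
time_s: 10.07
ee_pos: [0.5046, -0.167, 0.2264]
eef_rot: [-3.141, 0.002, -0.105]
force: [1.2, 0.1, -2.9]
grip_width: 0.0177
grip_force: 60.0
```

Call:
{"op": "send_rows", "data": {
  "rows": [
    {"dx": 0.5,"dy": 26,"dz": 0,"roll": 0,"jaw": 1},
    {"dx": 0.5,"dy": 26,"dz": 0,"roll": 0,"jaw": 1},
    {"dx": 0.5,"dy": 26,"dz": 0,"roll": 0,"jaw": 1},
    {"dx": 0.5,"dy": 26,"dz": 0,"roll": 0,"jaw": 1},
    {"dx": 0.5,"dy": 26,"dz": 0,"roll": 0,"jaw": 1},
    {"dx": 0.5,"dy": 26,"dz": 0,"roll": 0,"jaw": 1},
    {"dx": 0,"dy": 14,"dz": 0,"roll": 0,"jaw": 1},
    {"dx": 0,"dy": 6,"dz": 0,"roll": 0,"jaw": 1},
    {"dx": 0,"dy": 0,"dz": 0,"roll": 0,"jaw": 1},
    {"dx": 0,"dy": 0,"dz": 0,"roll": 0,"jaw": 1}
  ]
}}

```text
time_s: 10.9
ee_pos: [0.49, -0.3399, 0.227]
eef_rot: [-3.141, 0.001, -0.105]
force: [0.0, -0.4, -3.1]
grip_width: 0.0176
grip_force: 60.0
```

Call:
{"op": "send_rows", "data": {
  "rows": [
    {"dx": 0,"dy": 0,"dz": 15,"roll": 0,"jaw": 1},
    {"dx": 0,"dy": 0,"dz": 25,"roll": 0,"jaw": 1},
    {"dx": 0,"dy": 0,"dz": 25,"roll": 0,"jaw": 1},
    {"dx": 0,"dy": 0,"dz": 25,"roll": 0,"jaw": 1},
    {"dx": 0,"dy": 0,"dz": 25,"roll": 0,"jaw": 1},
    {"dx": 0,"dy": 0,"dz": 25,"roll": 0,"jaw": 1},
    {"dx": 0,"dy": 0,"dz": 25,"roll": 0,"jaw": 1},
    {"dx": 0,"dy": 0,"dz": 18,"roll": 0,"jaw": 1},
    {"dx": 0,"dy": 0,"dz": 9,"roll": 0,"jaw": 1},
    {"dx": 0,"dy": 0,"dz": 0,"roll": 0,"jaw": 1},
    {"dx": 0,"dy": 0,"dz": 0,"roll": 0,"jaw": 1}
  ]
}}

```text
time_s: 11.82
ee_pos: [0.4906, -0.3401, 0.0362]
eef_rot: [3.141, -0.001, -0.104]
force: [0.3, -1.1, -3.1]
grip_width: 0.0177
grip_force: 60.0
```

Call:
{"op": "send_rows", "data": {
  "rows": [
    {"dx": 0,"dy": 0,"dz": 5,"roll": 0,"jaw": 1},
    {"dx": 0,"dy": 0,"dz": 3,"roll": 0,"jaw": 1},
    {"dx": 0,"dy": 0,"dz": 1,"roll": 0,"jaw": 1},
    {"dx": 0,"dy": 0,"dz": 0,"roll": 0,"jaw": 1}
  ]
}}

```text
time_s: 12.15
ee_pos: [0.4901, -0.3406, 0.0266]
eef_rot: [3.141, -0.0, -0.105]
force: [-0.4, 0.7, -3.1]
grip_width: 0.0177
grip_force: 60.0
```

Call:
{"op": "send_rows", "data": {
  "rows": [
    {"dx": 0,"dy": 0,"dz": 1,"roll": 0,"jaw": 1},
    {"dx": 0,"dy": 0,"dz": 1,"roll": 0,"jaw": 1},
    {"dx": 0,"dy": 0,"dz": 0,"roll": 0,"jaw": 1}
  ]
}}

```text
time_s: 12.4
ee_pos: [0.49, -0.3406, 0.0244]
eef_rot: [-3.142, 0.0, -0.105]
force: [0.7, 0.6, -3.6]
grip_width: 0.0177
grip_force: 60.0
```

Call:
{"op": "send_rows", "data": {
  "rows": [
    {"dx": 0,"dy": 0,"dz": 1.5,"roll": 0,"jaw": 1},
    {"dx": 0,"dy": 0,"dz": 1.5,"roll": 0,"jaw": 1},
    {"dx": 0,"dy": 0,"dz": 0,"roll": 0,"jaw": 1}
  ]
}}

```text
time_s: 12.65
ee_pos: [0.4901, -0.3407, 0.0216]
eef_rot: [3.141, -0.0, -0.105]
force: [-1.4, 0.8, -1.6]
grip_width: 0.0175
grip_force: 60.0
```

Run:
```python
from h import *
c=cam('scene'); cv2.imwrite('pics/place.png',c['frame'][100:240,150:350,::-1].repeat(3,0).repeat(3,1))
```

```text
(no output)
```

View pics/place.png

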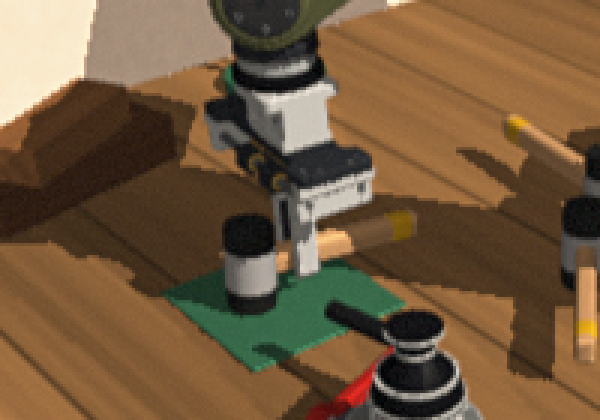

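The mallet stands over the mat (head at crop 250,265, base touching the green). Releasing and rising.

Call:
{"op": "send_rows", "data": {
  "rows": [
    {"dx": 0,"dy": 0,"dz": 0,"roll": 0,"jaw": -0.2},
    {"dx": 0,"dy": 0,"dz": 0,"roll": 0,"jaw": -0.2},
    {"dx": 0,"dy": 0,"dz": 0,"roll": 0,"jaw": -0.2},
    {"dx": 0,"dy": 0,"dz": 0,"roll": 0,"jaw": -0.2},
    {"dx": 0,"dy": 0,"dz": 0,"roll": 0,"jaw": -0.2},
    {"dx": 0,"dy": 0,"dz": 0,"roll": 0,"jaw": -0.2},
    {"dx": 0,"dy": 0,"dz": 0,"roll": 0,"jaw": -0.2},
    {"dx": 0,"dy": 0,"dz": 0,"roll": 0,"jaw": -0.2},
    {"dx": 0,"dy": 0,"dz": 0,"roll": 0,"jaw": -0.2}
  ]
}}

```text
time_s: 13.45
ee_pos: [0.49, -0.3406, 0.0214]
eef_rot: [-3.142, 0.0, -0.105]
force: [0.1, -0.2, 0.8]
grip_width: 0.0564
grip_force: 0.0
```

Call:
{"op": "send_rows", "data": {
  "rows": [
    {"dx": 0,"dy": 0,"dz": -5,"roll": 0,"jaw": -0.2},
    {"dx": 0,"dy": 0,"dz": -15,"roll": 0,"jaw": -0.2},
    {"dx": 0,"dy": 0,"dz": -25,"roll": 0,"jaw": -0.2},
    {"dx": 0,"dy": 0,"dz": -25,"roll": 0,"jaw": -1},
    {"dx": 0,"dy": 0,"dz": -25,"roll": 0,"jaw": -1},
    {"dx": 0,"dy": 0,"dz": -25,"roll": 0,"jaw": -1},
    {"dx": 0,"dy": 0,"dz": -25,"roll": 0,"jaw": -1},
    {"dx": 0,"dy": 0,"dz": -15,"roll": 0,"jaw": -1},
    {"dx": 0,"dy": 0,"dz": 0,"roll": 0,"jaw": -1}
  ]
}}

```text
time_s: 14.2
ee_pos: [0.491, -0.3413, 0.1855]
eef_rot: [3.138, -0.005, -0.105]
force: [0.2, 0.7, -0.1]
grip_width: 0.0922
grip_force: 0.0
```

Call:
{"op": "send_rows", "data": {
  "rows": [
    {"dx": 0,"dy": 0,"dz": 0,"roll": -7.1,"jaw": -1},
    {"dx": 0,"dy": 0,"dz": 0,"roll": -7.1,"jaw": -1},
    {"dx": 0,"dy": 0,"dz": 0,"roll": -7.1,"jaw": -1},
    {"dx": 0,"dy": 0,"dz": 0,"roll": -7.1,"jaw": -1},
    {"dx": 0,"dy": 0,"dz": 0,"roll": -7.1,"jaw": -1},
    {"dx": 0,"dy": 0,"dz": 0,"roll": -7.1,"jaw": -1},
    {"dx": 0,"dy": 0,"dz": 0,"roll": -7.1,"jaw": -1},
    {"dx": 0,"dy": 0,"dz": 0,"roll": -7.1,"jaw": -1},
    {"dx": 0,"dy": 0,"dz": 0,"roll": -7.1,"jaw": -1},
    {"dx": 0,"dy": 0,"dz": 0,"roll": -7.1,"jaw": -1},
    {"dx": 0,"dy": 0,"dz": 0,"roll": -7.1,"jaw": -1},
    {"dx": 0,"dy": 0,"dz": 0,"roll": -7.1,"jaw": -1}
  ]
}}

```text
time_s: 15.2
ee_pos: [0.4898, -0.3403, 0.1804]
eef_rot: [-3.14, -0.001, 1.388]
force: [0.2, -0.4, -0.6]
grip_width: 0.0939
grip_force: 0.0
```

Call:
{"op": "send_rows", "data": {
  "rows": [
    {"dx": 0,"dy": 0,"dz": 0,"roll": -7.1,"jaw": -1},
    {"dx": 0,"dy": 0,"dz": 0,"roll": -7.1,"jaw": -1},
    {"dx": 0,"dy": 0,"dz": 0,"roll": -7.1,"jaw": -1},
    {"dx": 0,"dy": 0,"dz": 0,"roll": -1.2,"jaw": -1},
    {"dx": 0,"dy": 0,"dz": 0,"roll": 0,"jaw": -1},
    {"dx": 0,"dy": 0,"dz": 0,"roll": 0,"jaw": -1}
  ]
}}

```text
time_s: 15.7
ee_pos: [0.4899, -0.3405, 0.181]
eef_rot: [-3.141, -0.0, 1.771]
force: [0.0, -0.4, -0.1]
grip_width: 0.094
grip_force: 0.0
```

Run:
```python
from h import *
o=get_obs(); print(o['ee_pos'],o['eef_rot'],o['grip_width'])
c=cam('top'); save(c,'top2.png'); P=cloud(c); z=P[...,2]
m=(z>.04)&(z<.1)&(np.hypot(P[...,0]-.54,P[...,1]+.345)<.06); print(m.sum(),P[m&(z>.075)].mean(0) if m.any() else '')
yaw=np.radians(101.7); g=np.array([.5352,-.1823]); d=(g-o['ee_pos'][:2])*1000
a=o['eef_rot'][2]; print('dx dy mm',d@[np.cos(a),np.sin(a)], d@[np.sin(a),-np.cos(a)])
m=(z>.04)&(z<.09)&(np.hypot(P[...,0]-.535,P[...,1]+.182)<.045)&(P[...,1]<-.147); print('bar',m.sum(),P[m].mean(0) if m.any() else '')
```

```text
[ 0.48992833 -0.34048304  0.1809804 ] [-3.14121763e+00 -4.61920405e-04  1.77104949e+00] 0.0939587409435138
607 [ 0.53845479 -0.34322165  0.08407724]
dx dy mm 146.01663016493626 75.8323345405017
bar 304 [ 0.53436439 -0.18132277  0.07223569]
```

View pics/top2.png

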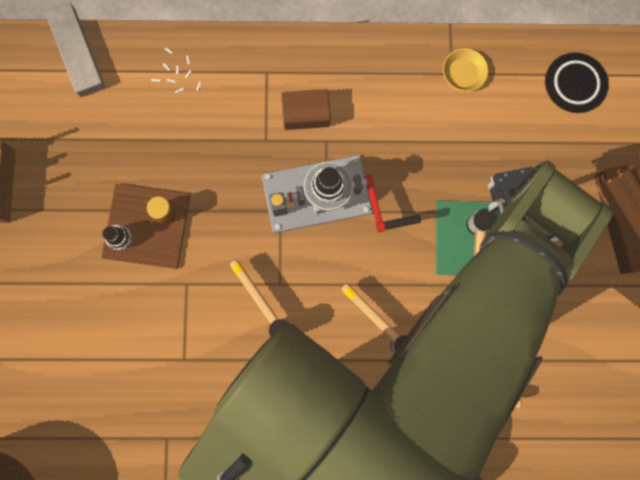

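The mallet is upright on the mat at (485,220), its head at (0.538, -0.343). The lever bar is at (403,221). Going to the bar.

Call:
{"op": "send_rows", "data": {
  "rows": [
    {"dx": 12,"dy": 6,"dz": 0,"roll": 0,"jaw": -1},
    {"dx": 20,"dy": 10.5,"dz": 0,"roll": 0,"jaw": -1},
    {"dx": 22,"dy": 11.5,"dz": 0,"roll": 0,"jaw": -1},
    {"dx": 22,"dy": 11.5,"dz": 0,"roll": 0,"jaw": -1},
    {"dx": 22,"dy": 11.5,"dz": 0,"roll": 0,"jaw": -1},
    {"dx": 22,"dy": 11.5,"dz": 0,"roll": 0,"jaw": -1},
    {"dx": 18,"dy": 9,"dz": 0,"roll": 0,"jaw": -1},
    {"dx": 8,"dy": 4,"dz": 0,"roll": 0,"jaw": -1},
    {"dx": 0,"dy": 0,"dz": 0,"roll": 0,"jaw": -1},
    {"dx": 0,"dy": 0,"dz": 0,"roll": 0,"jaw": -1}
  ]
}}

```text
time_s: 16.58
ee_pos: [0.5343, -0.1823, 0.1815]
eef_rot: [-3.142, 0.0, 1.775]
force: [0.0, -0.6, 0.5]
grip_width: 0.0939
grip_force: 0.0
```

Call:
{"op": "send_rows", "data": {
  "rows": [
    {"dx": 0,"dy": 0,"dz": 10,"roll": 0,"jaw": -1},
    {"dx": 0,"dy": 0,"dz": 20,"roll": 0,"jaw": -1},
    {"dx": 0,"dy": 0,"dz": 20,"roll": 0,"jaw": -1},
    {"dx": 0,"dy": 0,"dz": 20,"roll": 0,"jaw": -1},
    {"dx": 0,"dy": 0,"dz": 20,"roll": 0,"jaw": -1},
    {"dx": 0,"dy": 0,"dz": 20,"roll": 0,"jaw": -1},
    {"dx": 0,"dy": 0,"dz": 15,"roll": 0,"jaw": -1},
    {"dx": 0,"dy": 0,"dz": 10,"roll": 0,"jaw": -1},
    {"dx": 0,"dy": 0,"dz": 0,"roll": 0,"jaw": -1},
    {"dx": 0,"dy": 0,"dz": 0,"roll": 0,"jaw": -1}
  ]
}}

```text
time_s: 17.42
ee_pos: [0.5342, -0.1828, 0.0463]
eef_rot: [-3.141, -0.0, 1.774]
force: [0.5, -0.3, -0.1]
grip_width: 0.0942
grip_force: 0.0
```

Call:
{"op": "send_rows", "data": {
  "rows": [
    {"dx": 0,"dy": 0,"dz": 0,"roll": 0,"jaw": 1},
    {"dx": 0,"dy": 0,"dz": 0,"roll": 0,"jaw": 1},
    {"dx": 0,"dy": 0,"dz": 0,"roll": 0,"jaw": 1},
    {"dx": 0,"dy": 0,"dz": 0,"roll": 0,"jaw": 1},
    {"dx": 0,"dy": 0,"dz": 0,"roll": 0,"jaw": 1},
    {"dx": 0,"dy": 0,"dz": 0,"roll": 0,"jaw": 1},
    {"dx": 0,"dy": 0,"dz": 0,"roll": 0,"jaw": 1},
    {"dx": 0,"dy": 0,"dz": 0,"roll": 0,"jaw": 1},
    {"dx": 0,"dy": 0,"dz": 0,"roll": 0,"jaw": 1},
    {"dx": 0,"dy": 0,"dz": 0,"roll": 0,"jaw": 1},
    {"dx": 0,"dy": 0,"dz": 0,"roll": 0,"jaw": 1},
    {"dx": 0,"dy": 0,"dz": 0,"roll": 0,"jaw": 1}
  ],
  "force": 35
}}

```text
time_s: 18.42
ee_pos: [0.5347, -0.1822, 0.0465]
eef_rot: [3.141, 0.0, 1.775]
force: [18.8, 6.3, -3.4]
grip_width: 0.0173
grip_force: 16.4
```

Call:
{"op": "send_rows", "data": {
  "rows": [
    {"dx": 0,"dy": 0,"dz": 0,"roll": 0,"jaw": 1},
    {"dx": 0,"dy": 0,"dz": 0,"roll": 0,"jaw": 1},
    {"dx": 0,"dy": 0,"dz": 0,"roll": 0,"jaw": 1}
  ]
}}

```text
time_s: 18.67
ee_pos: [0.5349, -0.1822, 0.0465]
eef_rot: [3.14, 0.0, 1.775]
force: [5.4, -0.0, -2.2]
grip_width: 0.0172
grip_force: 35.0
```

```bash
python3 -c "
import numpy as np
a=np.linspace(.15,1.57,25);x=-100*np.cos(a);z=100*np.sin(a)
print([(round(p,1),round(-q,1)) for p,q in zip(np.diff(x.round(1)),np.diff(z.round(1)))])"
```

```text
[(np.float64(1.1), np.float64(-5.9)), (np.float64(1.4), np.float64(-5.7)), (np.float64(1.7), np.float64(-5.7)), (np.float64(2.1), np.float64(-5.5)), (np.float64(2.4), np.float64(-5.4)), (np.float64(2.7), np.float64(-5.3)), (np.float64(3.0), np.float64(-5.1)), (np.float64(3.3), np.float64(-4.9)), (np.float64(3.6), np.float64(-4.7)), (np.float64(3.9), np.float64(-4.5)), (np.float64(4.1), np.float64(-4.2)), (np.float64(4.4), np.float64(-4.0)), (np.float64(4.6), np.float64(-3.7)), (np.float64(4.8), np.float64(-3.5)), (np.float64(5.0), np.float64(-3.1)), (np.float64(5.1), np.float64(-2.9)), (np.float64(5.4), np.float64(-2.5)), (np.float64(5.5), np.float64(-2.2)), (np.float64(5.6), np.float64(-1.9)), (np.float64(5.7), np.float64(-1.6)), (np.float64(5.8), np.float64(-1.2)), (np.float64(5.8), np.float64(-0.9)), (np.float64(5.9), np.float64(-0.5)), (np.float64(5.9), np.float64(-0.2))]
```

Call:
{"op": "send_rows", "data": {
  "rows": [
    {"dx": 0,"dy": 1.1,"dz": -5.9,"roll": 0,"jaw": 1},
    {"dx": 0,"dy": 1.4,"dz": -5.7,"roll": 0,"jaw": 1},
    {"dx": 0,"dy": 1.7,"dz": -5.7,"roll": 0,"jaw": 1},
    {"dx": 0,"dy": 2.1,"dz": -5.5,"roll": 0,"jaw": 1},
    {"dx": 0,"dy": 2.4,"dz": -5.4,"roll": 0,"jaw": 1},
    {"dx": 0,"dy": 2.7,"dz": -5.3,"roll": 0,"jaw": 1}
  ]
}}

```text
time_s: 19.17
ee_pos: [0.5445, -0.1802, 0.0795]
eef_rot: [-3.138, -0.001, 1.775]
force: [-6.2, -5.9, -7.4]
grip_width: 0.0171
grip_force: 35.0
```

Lever is following smoothly; continuing.

Call:
{"op": "send_rows", "data": {
  "rows": [
    {"dx": 0,"dy": 3.0,"dz": -5.1,"roll": 0,"jaw": 1},
    {"dx": 0,"dy": 3.3,"dz": -4.9,"roll": 0,"jaw": 1},
    {"dx": 0,"dy": 3.6,"dz": -4.7,"roll": 0,"jaw": 1},
    {"dx": 0,"dy": 3.9,"dz": -4.5,"roll": 0,"jaw": 1},
    {"dx": 0,"dy": 4.1,"dz": -4.2,"roll": 0,"jaw": 1},
    {"dx": 0,"dy": 4.4,"dz": -4.0,"roll": 0,"jaw": 1},
    {"dx": 0,"dy": 4.6,"dz": -3.7,"roll": 0,"jaw": 1},
    {"dx": 0,"dy": 4.8,"dz": -3.5,"roll": 0,"jaw": 1},
    {"dx": 0,"dy": 5.0,"dz": -3.1,"roll": 0,"jaw": 1}
  ]
}}

```text
time_s: 19.92
ee_pos: [0.5787, -0.1739, 0.1205]
eef_rot: [-3.135, 0.0, 1.774]
force: [-32.8, -5.4, 30.3]
grip_width: 0.0167
grip_force: 35.0
```

Call:
{"op": "send_rows", "data": {
  "rows": [
    {"dx": 0,"dy": 5.1,"dz": -2.9,"roll": 0,"jaw": 1},
    {"dx": 0,"dy": 5.4,"dz": -2.5,"roll": 0,"jaw": 1},
    {"dx": 0,"dy": 5.5,"dz": -2.2,"roll": 0,"jaw": 1},
    {"dx": 0,"dy": 5.6,"dz": -1.9,"roll": 0,"jaw": 1},
    {"dx": 0,"dy": 5.7,"dz": -1.6,"roll": 0,"jaw": 1},
    {"dx": 0,"dy": 5.8,"dz": -1.2,"roll": 0,"jaw": 1},
    {"dx": 0,"dy": 5.8,"dz": -0.9,"roll": 0,"jaw": 1},
    {"dx": 0,"dy": 5.9,"dz": -0.5,"roll": 0,"jaw": 1},
    {"dx": 0,"dy": 5.9,"dz": -0.2,"roll": 0,"jaw": 1},
    {"dx": 0,"dy": 0,"dz": 0,"roll": 0,"jaw": 1},
    {"dx": 0,"dy": 0,"dz": 0,"roll": 0,"jaw": 1},
    {"dx": 0,"dy": 0,"dz": 0,"roll": 0,"jaw": 1}
  ]
}}

```text
time_s: 20.92
ee_pos: [0.6312, -0.163, 0.1334]
eef_rot: [3.141, 0.002, 1.775]
force: [-6.2, -4.0, 8.0]
grip_width: 0.0166
grip_force: 35.0
```

Run:
```python
from h import *
o=get_obs(); p=o['ee_pos']; print(p,o['grip_force'],o['force'])
ex=np.array([.979,.203]); d=(p[:2]-[.605,-.0304]); X=d@ex*1000; Z=(p[2]+.019-.05)*1000
print('stand x',X,'z',Z,'lever',np.arctan2(Z,-X)-.15)
c=cam('scene'); P=cloud(c); cv2.imwrite('pics/end.png',c['frame'][80:320,150:470,::-1].repeat(2,0).repeat(2,1))
c=cam('top'); P=cloud(c); z=P[...,2]
m=(z>.09)&(z<.12)&(np.hypot(P[...,0]-.605,P[...,1]+.03)<.05); print('table z',m.sum(),np.median(z[m]))
m=(np.hypot(P[...,0]-.6,P[...,1]+.03)<.05)&(z>.16)&(z<.21); print('vase top',np.percentile(z[m],95),P[m].mean(0))
m=(z>.075)&(z<.1)&(np.hypot(P[...,0]-.54,P[...,1]+.345)<.06); print('mallet',m.sum(),P[m].mean(0))
```

```text
[ 0.63121147 -0.16301017  0.13337176] 35.00352323055267 [-6.17127515 -3.98148364  8.04516139]
stand x -1.2588343541795168 z 102.37175688020149 lever 1.4085002507150988
table z 993 0.10348489931456137
vase top 0.19148040812465195 [ 0.59897008 -0.02892685  0.18538464]
mallet 389 [ 0.53865003 -0.34416726  0.08396395]
```

View pics/end.png

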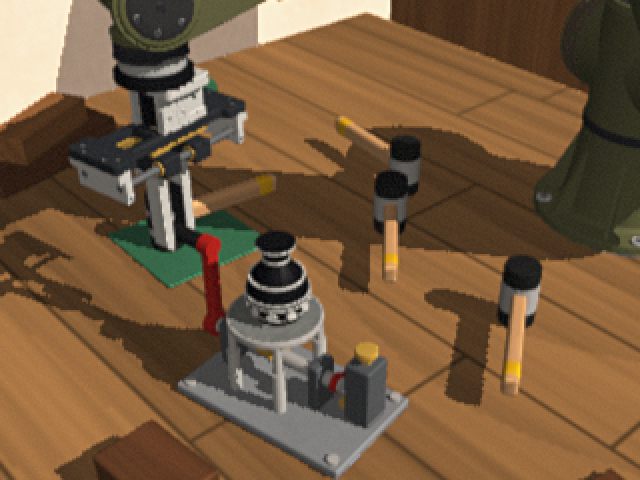

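The lever stands upright (crop 212,285) with the bar in the fingers. The table is at 103.5 mm with the vase upright on it, the pin (crop 367,355) is down and the mallet is on its mat. Letting it settle, then handing in.

Call:
{"op": "send_rows", "data": {
  "rows": [
    {"dx": 0,"dy": 0,"dz": 0,"roll": 0,"jaw": 1},
    {"dx": 0,"dy": 0,"dz": 0,"roll": 0,"jaw": 1},
    {"dx": 0,"dy": 0,"dz": 0,"roll": 0,"jaw": 1},
    {"dx": 0,"dy": 0,"dz": 0,"roll": 0,"jaw": 1},
    {"dx": 0,"dy": 0,"dz": 0,"roll": 0,"jaw": 1},
    {"dx": 0,"dy": 0,"dz": 0,"roll": 0,"jaw": 1},
    {"dx": 0,"dy": 0,"dz": 0,"roll": 0,"jaw": 1},
    {"dx": 0,"dy": 0,"dz": 0,"roll": 0,"jaw": 1}
  ]
}}

```text
time_s: 21.68
ee_pos: [0.6312, -0.163, 0.1334]
eef_rot: [3.141, 0.002, 1.775]
force: [-6.2, -3.9, 8.5]
grip_width: 0.0168
grip_force: 35.0
```

```bash
python3 -c "
from station import *
print(get_obs()['ee_pos']); print(hand_in())"
```

```text
[ 0.63116785 -0.16303037  0.13337368]
the job is handed in; nothing more can be done
None
```

I handed the job in at about 21.7 s and no verdict came back; by my last measurements, the pin is fully down, the mallet is let go upright on its mat, and the gripper is holding the lever upright (about 1.41 rad) with the table at full lift (103.5 mm) and the vase standing.

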